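# Fold the trivet and tuck it under the tray lip

### The job

The hinged wooden trivet has been left half open in the pull-out steel tray. Using only pushes and presses of the fingertips, fold its raised leaf over flat onto the lower leaf, then push the folded trivet along the tray until the leaf's free edge is tucked under the retaining lip and up against the tray's end wall. Do not pinch, lift or ram the trivet, and leave the coasters and the salt cellar where they are.

Things in the scene. Friction and masses are not known exactly. Their poses are not given: they have to be found in the camera images.
- tray: Shallow stainless tray, fixed, drawn out of a dark wooden casing (66 mm high, x = 104 to 194 mm, y = -235 to 235). Origin on the ledge under the pan's middle. Inside: x -100 to 100, y -200 to 200 mm; floor 12 mm above the ledge. Walls rise 22 mm above the floor, but the end wall at y = +200 rises 36 mm and bears the retaining lip. A bar handle stands 35 mm out of the -x wall.
- lip_edge (a point): Middle of the inner edge of the retaining lip's underside: a flat steel strip 28 mm deep, 3 mm thick, folded inward from the top of the +y end wall over the whole width. Underside 33 mm above the pan floor, 7 mm more than the folded trivet; a 9 mm wide lead-in flares up from its inner edge. Axes as the tray's.
- end_wall (a point): Foot of the +y end wall, inside face, middle, at the height of the pan floor; the folded trivet comes to rest against this wall. The axes are the tray's.
- trivet: Lower leaf of a loose folding trivet of slatted wood (both leaves about 0.3 kg), on four 4 mm rubber feet on the pan floor. Origin at the middle of its underside. 170 mm along its x (the hinge line), 100 mm along its y, 15 mm high with feet. Hinge edge at y = -50 mm; the +y edge faces the lip; axes roughly parallel with the tray's. Slides when pushed with about 1.5 to 3 N.
- hinge_mid (a point): Middle of the hinge line that joins the two leaves: on the -y edge of the lower leaf, 15.5 mm above the pan floor. The axes are the lower leaf's.
- leaf_edge (a point): Middle of the free edge of the upper leaf (170 x 100 x 10 mm, slatted wood), 100 mm from the hinge line, half-way through its thickness. Its axes turn with the leaf: y points from the hinge to the free edge, z is the outward face, which is on top when folded. Folded, the top is 26 mm above the pan floor.
- leaf (a joint): Angle of the upper leaf in rad: 0 is folded flat on the lower leaf with its free edge towards the lip, 1.57 is upright, more leans back away from the lip; stop at 2.3. The hinge is stiff: the leaf stays where it is left and must be pressed all the way down (about 0.2 to 1.4 N at the free edge).
- coaster1: Round cork coaster, 95 mm across, 10 mm thick, loose on the pan floor at the -y end of the tray. Origin at the middle of its underside.
- coaster2: The other cork coaster, the same, beside the first.
- salt_cellar: Round glass salt cellar with its hinged lid shut, 79 mm across, 66 mm high, loose on the ledge beyond the tray's -y end. Origin at the middle of its underside.
Not all that is in view belongs to the job. There is more than one size of the trivet; the one meant has the size given above.

How it is judged (in metres and radians):
On the way, in this order (a step that is already met when the one before it is completed fails the run):
1. the raised leaf is folded flat onto the lower leaf (value of joint leaf below 0.1 rad), for 0.2 s.
2. the leaf's free edge is under the lip, against the end wall (value of joint leaf below 0.1 rad and y of leaf_edge in the frame of tray above 0.19 m), for 0.2 s.
At the end, for the whole second after the job is handed in: The upper leaf is folded flat (within 0.1 rad), its free edge is below the lip and within 10 mm of the tray's end wall, so 18 mm or more under the lip, square to the tray within 0.12 rad; the trivet stands on the pan floor at rest (all of step 2 and z of leaf_edge in the frame of tray below 0.044 m and angle between the y axis of trivet and the y axis of tray, either way round below 0.12 rad and z of trivet in the frame of tray below 0.016 m and linear speed of trivet below 0.01 m/s); the robot touches nothing.
It fails at once if the trivet is lifted more than 12 mm off the pan (z of trivet in the frame of tray above 0.024 m).
It fails at once if a coaster is moved more than 15 mm (distance of any of coaster1, coaster2 from where it was at the start of the episode above 0.015 m).
It fails at once if the salt cellar is moved more than 15 mm (distance of salt_cellar from where it was at the start of the episode above 0.015 m).
It fails at once if the trivet is pinched between the fingers, or pressed or rammed with over 35 N (contact force between the fingers and trivet above 35 N).
It also fails if it takes over 45 s, if anything falls off the work surface, if the arm or the gripper's body presses on something with over 40 N, if the wrist force passes 120 N, or if a joint passes its speed limit or range.

### The arm

A 6-joint arm with a two-finger parallel gripper is mounted at the origin on the work surface. World frame = base frame: x ahead of the robot, y to its left, z up, the work surface at z = 0. Lengths are in m, angles in degrees, forces in N, time in s.
With the tool pointing down it reaches from about 0.3 to 0.75 m from the base axis. Payload 8.5 kg.
Tool frame: the origin (TCP) lies midway between the tips of the shut fingers; the grasp point (between the pads) lies 19 mm behind it (env.grip_depth is the distance from the TCP to the grasp point, in m); y points along the fingers, x is the direction in which the jaws open and shut, and the axes are right-handed (so a half turn about y gives the same grasp; the last joint's range is limited). The gripper opens to 85 mm and grips with 20 to 120 N. Pads are 22 mm wide; open, the fingers measure 114 mm over their backs; the gripper's body (76 mm by 85 mm) begins 54 mm behind the grasp point. The pads swing forward as they close: fully open they stand 13 mm farther back than shut.
Start: joints at [-77.596, 21.807, 74.336, -0, 83.858, -12.336], TCP at [0.23, -0.5, 0.231] pointing down, gripper open.
Joint ranges: [-178.18, 178.18], [-50.72, 133.34], [12.68, 142.11], [-81.47, 261.47], [9.98, 163.14], [-165.26, 165.26]. Speed limits (degrees/s): [136.94, 136.94, 180, 180, 180, 180].

### API

Orientations are given as a 3x3 rotation matrix whose columns are the frame's x, y, z axes.
In Python, from rig import env gives the robot as it stands.
- The arm moves only by the shell command python3 -m inch 'ROWS' [FORCE]. ROWS is JSON, a list that holds one entry, the list of rows, each a list of 7 numbers: the gripper command: -1 is shut, 1 is fully open, values between are in proportion, then the shift along the world's x, y, z in cm, then the turn, a rotation vector about the world's x, y, z in degrees. In form: [[[grip, dx, dy, dz, rx, ry, rz], ...]]. A call has 1 to 20 rows; each row is the pose to reach, as a shift and turn from the pose commanded when the call began; what a row does not reach only later rows make up. A row lasts 1/8 s, in which the tool goes at most 62.5 mm and 10.7 degrees, less where a joint would pass 70% of its speed; a pose out of reach is approached as far as the arm can. A call with a gripper value outside its range is refused whole. The fingers move at their own pace and stop on an object; FORCE is the grip in N (left out, the last holds). Time passes only in rows, so rows that repeat a pose let the fingers close. It gives the time, the measured TCP pose, the force and the opening at its end, in the units of the state.
- env.observe(): the state, without advancing time (a new reading comes with each control period).
- env.get_image(name): name is "side" or "top"; returns a dict with "frame" (480x640x3 uint8, red, green, blue), "mtx" (3x3 intrinsics, pixels), "rvec" (rotation vector, rad) and "tvec" (3), from world to camera coordinates, as OpenCV has them. Camera axes: x right, y down, z forward; pixel columns grow to the right and rows downward; lengths in m; the calibration is good to about 2 mm. A picture is of the moment at which its call begins. There is no depth.
- env.close_job(): hands the job in, once; it reports no verdict.
The state is a dict: "time_s": time; "q": joint angles; "qvel": joint speeds; "joint_efforts": joint torques, N m; "position": TCP position; "tool_rot": TCP orientation; "ft_force": force on the tool from outside, world axes, zero at the start; "wrist_torque": the same for the moment, N m; "grip_width": finger opening in m.
Only numpy, scipy, OpenCV 4.12 (cv2) and the standard library are available. Lean on these libraries where they do the work, as an engineer would, in place of code of your own. Each camera call takes 0.05 s, during which the arm holds its last target.

## Working session

There is one attempt and no reset: what is moved stays moved. The work goes in short steps, Python scripts to look and compute and a shell command to move; the robot and the scene stay as the last step left them, time stands still between calls to the robot, and variables do not carry over. Pictures are saved under pics/ and viewed, and the job is handed in when it is done.

```bash
ls; mkdir -p pics
python3 - <<'E'
from rig import env
import cv2
o=env.observe();print(o['time_s'],o['position'],o['ft_force'],o['grip_width'])
for n in("top","side"):
    d=env.get_image(n);cv2.imwrite(f'pics/{n}0.png',d['frame'][:,:,::-1]);print(n,d['mtx'].tolist(),d['rvec'],d['tvec'])
E
```

```text
pics
0.0 [ 0.23010859 -0.49922234  0.23072428] [ 0.62559704 -0.05256222  0.36176691] 0.0853336302173978
top [[611.1253250352745, 0.0, 317.3756881601125], [0.0, 611.1253250352745, 235.43794203535703], [0.0, 0.0, 1.0]] [ 2.17354141 -2.21726849  0.0709676 ] [-0.00526325  0.48393544  1.4679658 ]
side [[531.8720215879972, 0.0, 321.5390318877908], [0.0, 531.8720215879972, 234.21208940855033], [0.0, 0.0, 1.0]] [ 0.84906004 -2.30171459  1.34851288] [0.37348404 0.23059806 0.92056662]
```

View pics/top0.png

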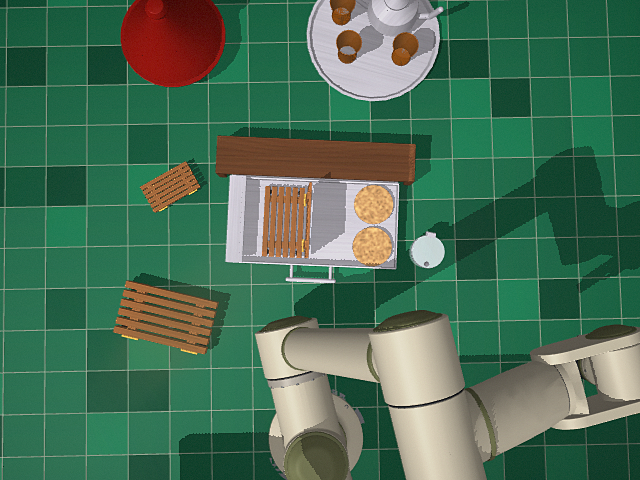

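View pics/side0.png

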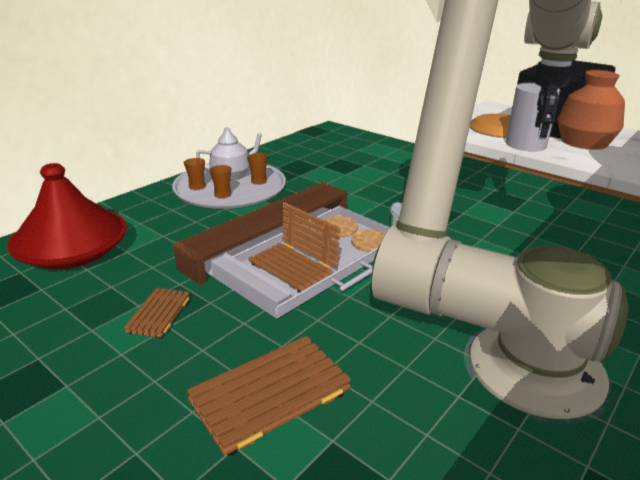

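The top view shows the tray at about u 226-400, v 175-270. The lip is at its left (+y) end, the leaf stands about upright near u≈310, the coasters are at (374,204) and (372,245), and the salt cellar is at (427,250). I'll zoom in to measure.

Run:
```python
import cv2
a=cv2.imread('pics/top0.png')[165:290,215:405];cv2.imwrite('pics/topz.png',cv2.resize(a,None,fx=4,fy=4,interpolation=cv2.INTER_CUBIC))
a=cv2.imread('pics/side0.png')[180:320,170:400];cv2.imwrite('pics/sidez.png',cv2.resize(a,None,fx=3.4,fy=3.4,interpolation=cv2.INTER_CUBIC))
```

```text
(no output)
```

View pics/topz.png

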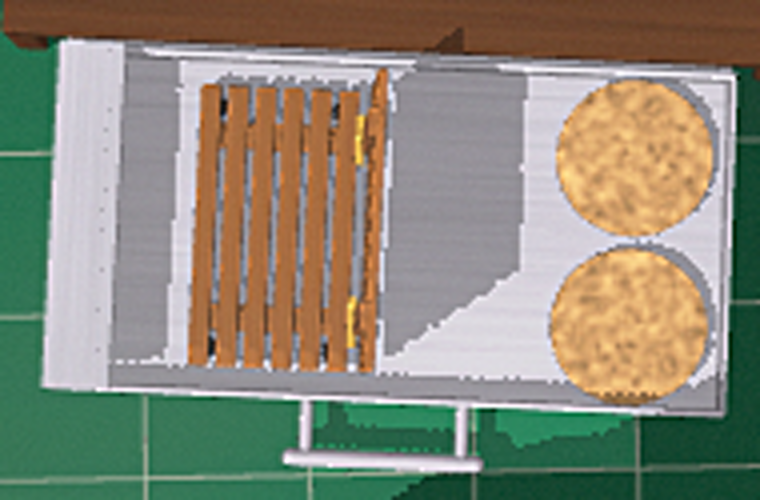

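View pics/sidez.png

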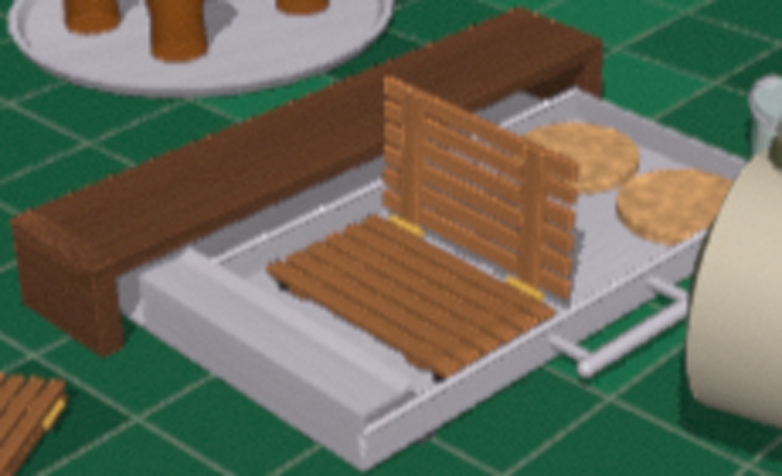

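```bash
cat > h.py <<'E'
import numpy as np, cv2, json
C={"top":([[611.1253250352745,0,317.3756881601125],[0,611.1253250352745,235.43794203535703],[0,0,1]],[2.17354141,-2.21726849,0.0709676],[-0.00526325,0.48393544,1.4679658]),
"side":([[531.8720215879972,0,321.5390318877908],[0,531.8720215879972,234.21208940855033],[0,0,1]],[0.84906004,-2.30171459,1.34851288],[0.37348404,0.23059806,0.92056662])}
def ray(n,p):
    K,r,t=[np.array(a,float) for a in C[n]];R=cv2.Rodrigues(r)[0]
    return -R.T@t, R.T@np.linalg.inv(K)@np.array([p[0],p[1],1])
def onz(n,p,z):
    c,d=ray(n,p);return c+d*(z-c[2])/d[2]
def tri(a,b):
    P=[];
    for n in("top","side"):
        K,r,t=[np.array(x,float) for x in C[n]];P.append(K@np.c_[cv2.Rodrigues(r)[0],t])
    X=cv2.triangulatePoints(P[0],P[1],np.array(a,float).reshape(2,1),np.array(b,float).reshape(2,1));return (X[:3]/X[3]).ravel()
def proj(n,X):
    K,r,t=[np.array(x,float) for x in C[n]];return cv2.projectPoints(np.array(X,float).reshape(-1,1,3),r,t,K,None)[0].reshape(-1,2)
tz=lambda u,v:(u/4+215,v/4+165)
sz=lambda u,v:(u/3.4+170,v/3.4+180)
E
python3 - <<'E'
from h import *
np.set_printoptions(precision=4,suppress=True)
print('tri trivet +x+y',tri(tz(203,85),sz(270,268)),'-x+y',tri(tz(191,366),sz(442,375)))
print('tri leaf top +x',tri(tz(383,68),sz(386,78)),'-x',tri(tz(367,372),sz(577,158)))
print('tri tray -y+x',tri(tz(735,72),sz(577,90)), '+y-x',tri(tz(42,387),sz(365,435)))
for n,p,z in [('-y-x',(724,413),.034),('-y+x',(735,72),.034),('+y-x',(42,387),.048),('+y+x',(62,40),.048),('lip-x',(107,387),.050),('lip+x',(126,42),.05)]: print(n,onz('top',tz(*p),z))
for n,p,z in [('triv++',(203,85),.027),('triv+-',(191,366),.027),('hinge+',(362,90),.027),('c1',(634,157),.022),('c2',(629,327),.022)]: print(n,onz('top',tz(*p),z))
print('salt',onz('top',(427,250),.066))
E
```

```text
tri trivet +x+y [0.6054 0.1082 0.024 ] -x+y [0.4381 0.12   0.023 ]
tri leaf top +x [ 0.5999 -0.0004  0.1228] -x [0.4286 0.0118 0.129 ]
tri tray -y+x [ 0.606  -0.2127  0.0326] +y-x [0.4243 0.2055 0.0353]
-y-x [ 0.4004 -0.2008  0.034 ]
-y+x [ 0.6051 -0.2131  0.034 ]
+y-x [0.4238 0.2035 0.048 ]
+y+x [0.6299 0.1892 0.048 ]
lip-x [0.423  0.1649 0.05  ]
lip+x [0.6277 0.151  0.05  ]
triv++ [0.6043 0.1074 0.027 ]
triv+- [0.435  0.1172 0.027 ]
hinge+ [0.5995 0.0115 0.027 ]
c1 [ 0.5562 -0.1522  0.022 ]
c2 [ 0.4534 -0.1465  0.022 ]
salt [ 0.4416 -0.2702  0.066 ]
```

Run:
```python
from rig import env
import numpy as np
np.set_printoptions(precision=4,suppress=True)
o=env.observe();print(np.array(o['tool_rot']),o['position'],o['time_s'])
X=np.array([.998,-.063,0]);Y=np.array([.063,.998,0]);H=np.array([.5137,.0125,.0275])
# TCP for finger front-bottom corner (tips 13mm above TCP when open, half width 11mm), radius r
for th in range(110,-1,-10):
    t=np.radians(th);r=.083
    P=H+Y*(r*np.cos(t)-.0105*np.sin(t)-.011)+np.array([0,0,r*np.sin(t)+.0105*np.cos(t)])
    print(th,P*100, 'tip; TCP z',(P[2]-.013)*100)
```

```text
[[ 0.4185 -0.0002  0.9082]
 [-0.9082  0.0013  0.4185]
 [-0.0013 -1.      0.0003]] [ 0.2301 -0.4992  0.2308] 0.1
110 [51.0597 -3.6656 10.1903] tip; TCP z 8.890327602031087
100 [51.1448 -2.3182 10.7416] tip; TCP z 9.44157376345105
90 [51.2345 -0.8957 11.05  ] tip; TCP z 9.75
80 [51.3264  0.5586 11.1062] tip; TCP z 9.806234936551602
70 [51.4174  2.0006 10.9086] tip; TCP z 9.60856990301499
60 [51.5049  3.3864 10.463 ] tip; TCP z 9.16301085141084
50 [51.5861  4.6739  9.7831] tip; TCP z 8.483095868058385
40 [51.6587  5.8241  8.8895] tip; TCP z 7.589483825673203
30 [51.7205  6.8019  7.8093] tip; TCP z 6.509326673973661
20 [51.7694  7.5776  6.5754] tip; TCP z 5.275444441428255
10 [51.8042  8.1278  5.2253] tip; TCP z 3.9253280152983407
0 [51.8236  8.4356  3.8   ] tip; TCP z 2.5
```

```bash
python3 -m inch '[[[1,7,11,0,0,0,15],[1,14,22,0,0,0,31],[1,21,33,0,0,0,46],[1,28,44,0,0,0,61.7],[1,28,44,0,0,0,61.7],[1,28,44,0,0,0,61.7],[1,28,44,0,0,0,61.7],[1,28,44,0,0,0,61.7],[1,28,44,0,0,0,61.7],[1,28,44,0,0,0,61.7],[1,28,44,0,0,0,61.7],[1,28,44,0,0,0,61.7]]]'
python3 - <<'E'
from rig import env
import cv2
for n in("top","side"):
    d=env.get_image(n);cv2.imwrite(f'pics/{n}1.png',d['frame'][:,:,::-1])
E
```

```text
time_s: 1.6
position: [0.5098, -0.0604, 0.2313]
tool_rot: [[0.998, -0.0, 0.064], [-0.064, -0.0, 0.998], [-0.0, -1.0, -0.0]]
ft_force: [0.1, -0.3, -0.7]
grip_width: 0.0852
```

View pics/side1.png

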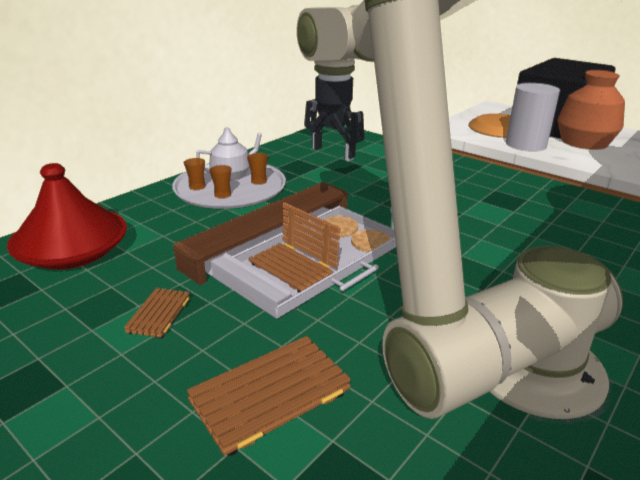

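The gripper is open behind the leaf, with its fingertips at about (318,152) and (350,158) and well clear. Next I'll go down and come up behind the leaf's outer face.

```bash
python3 -m inch '[[[1,0,0,-5,0,0,0],[1,0,0,-10,0,0,0],[1,0.1,0,-13.4,0,0,0],[1,0.1,1,-13.4,0,0,0],[1,0.2,3,-13.4,0,0,0],[1,0.2,4,-13.4,0,0,0],[1,0.2,4,-13.4,0,0,0]]]'
python3 - <<'E'
from rig import env
import cv2
for n in("top","side"):
    d=env.get_image(n);cv2.imwrite(f'pics/{n}2.png',d['frame'][:,:,::-1])
a=cv2.imread('pics/side2.png')[130:320,190:420];cv2.imwrite('pics/side2z.png',cv2.resize(a,None,fx=3,fy=3,interpolation=cv2.INTER_CUBIC))
E
```

```text
time_s: 2.58
position: [0.5125, -0.0191, 0.0984]
tool_rot: [[0.998, 0.002, 0.061], [-0.061, -0.001, 0.998], [0.002, -1.0, -0.0]]
ft_force: [-0.1, -0.2, -0.3]
grip_width: 0.0852
```

View pics/side2z.png

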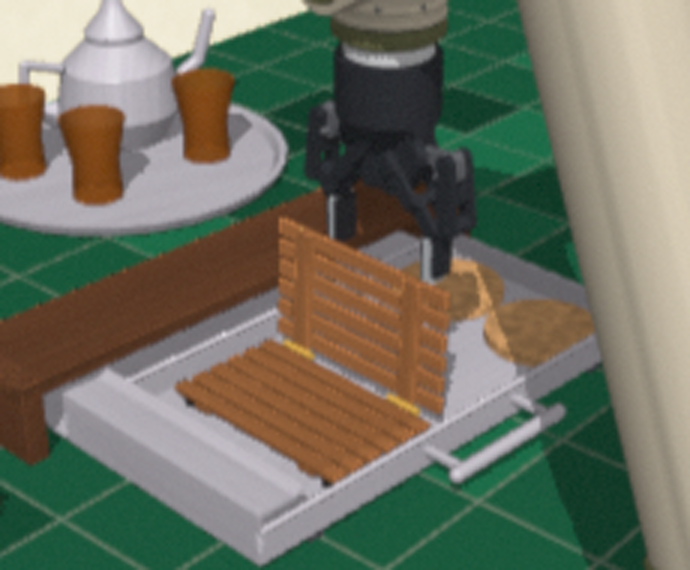

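```bash
python3 -m inch '[[[1,0,0.5,0,0,0,0],[1,0,1.0,0,0,0,0],[1,0.1,1.7,0,0,0,0],[1,0.1,2.4,0,0,0,0],[1,0.1,3.1,-0.1,0,0,0],[1,0.1,3.9,-0.2,0,0,0],[1,0.2,4.6,-0.4,0,0,0],[1,0.2,5.3,-0.7,0,0,0],[1,0.2,5.3,-0.7,0,0,0]]]'
python3 - <<'E'
from rig import env
import cv2
for n in("top","side"):
    d=env.get_image(n);cv2.imwrite(f'pics/{n}3.png',d['frame'][:,:,::-1])
a=cv2.imread('pics/side3.png')[130:320,190:420];cv2.imwrite('pics/side3z.png',cv2.resize(a,None,fx=3,fy=3,interpolation=cv2.INTER_CUBIC))
E
```

```text
time_s: 3.8
position: [0.5139, 0.0341, 0.09]
tool_rot: [[0.998, -0.001, 0.061], [-0.061, 0.0, 0.998], [-0.001, -1.0, 0.0]]
ft_force: [-0.1, 0.1, 0.4]
grip_width: 0.0848
```

View pics/side3z.png

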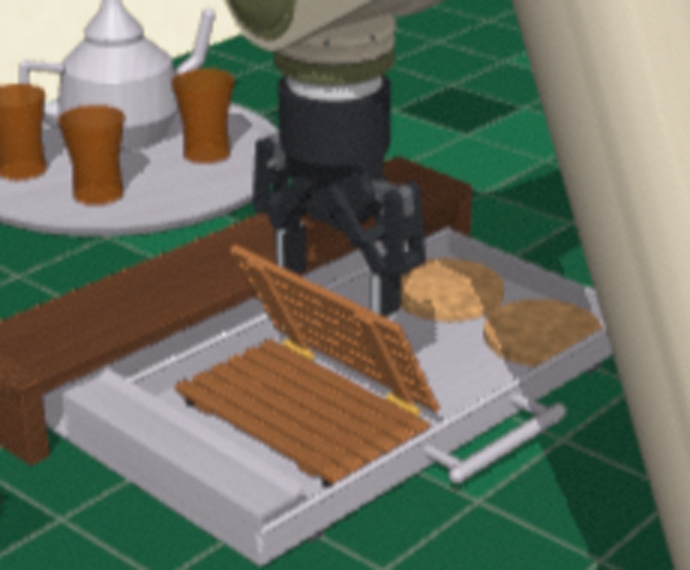

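View pics/top3.png

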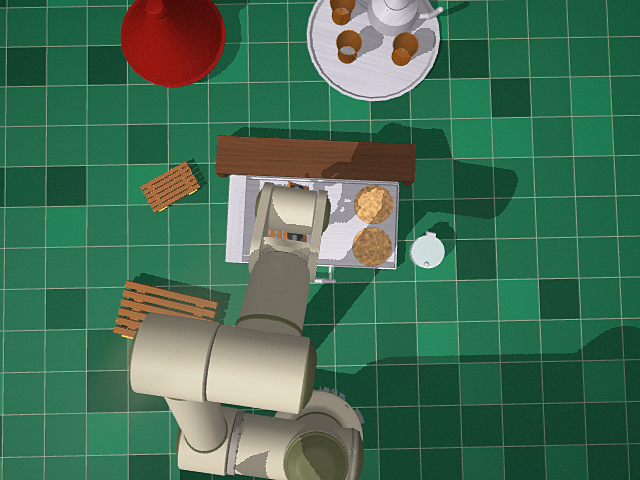

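The leaf is at about 60° and the trivet hasn't slid: its front corner is still at (177,385) in the zoom. I'll continue along the arc.

```bash
python3 -m inch '[[[1,0,0.7,-0.3,0,0,0],[1,0.1,1.3,-0.7,0,0,0],[1,0.1,1.9,-1.1,0,0,0],[1,0.2,2.4,-1.6,0,0,0],[1,0.2,2.9,-2.1,0,0,0],[1,0.2,3.4,-2.7,0,0,0],[1,0.2,3.8,-3.3,0,0,0],[1,0.3,4.2,-3.9,0,0,0],[1,0.3,4.5,-4.6,0,0,0],[1,0.3,4.7,-5.2,0,0,0],[1,0.3,4.8,-5.5,0,0,0],[1,0.3,4.8,-5.5,0,0,0]]]'
python3 - <<'E'
from rig import env
import cv2
for n in("side",):
    d=env.get_image(n);cv2.imwrite(f'pics/{n}4.png',d['frame'][:,:,::-1])
a=cv2.imread('pics/side4.png')[130:320,190:420];cv2.imwrite('pics/side4z.png',cv2.resize(a,None,fx=3,fy=3,interpolation=cv2.INTER_CUBIC))
E
```

```text
time_s: 5.4
position: [0.517, 0.0815, 0.0351]
tool_rot: [[0.998, -0.001, 0.062], [-0.062, 0.0, 0.998], [-0.001, -1.0, -0.0]]
ft_force: [1.4, -0.9, 0.7]
grip_width: 0.0854
```

View pics/side4z.png

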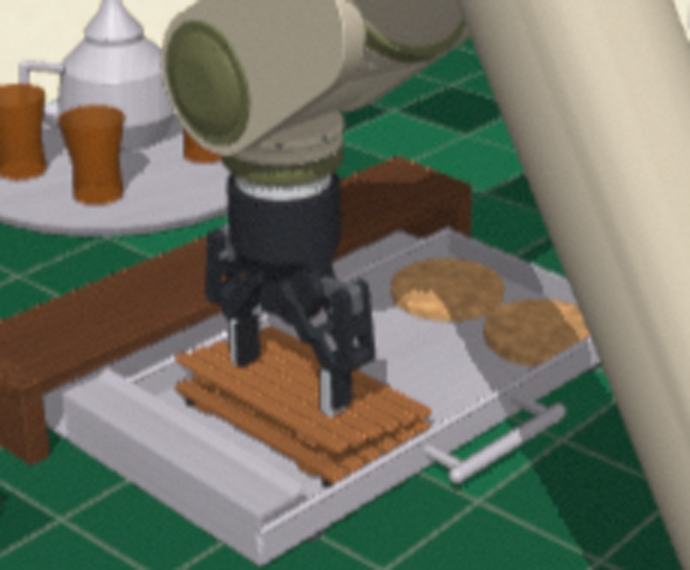

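The leaf is almost flat, with a small gap left at its front edge around (180,370) in the zoom. I'll press it down in small steps and watch the force.

```bash
python3 -m inch '[[[1,0,0,-0.2,0,0,0],[1,0,0,-0.4,0,0,0],[1,0,0,-0.6,0,0,0],[1,0,0,-0.6,0,0,0]]]';python3 -m inch '[[[1,0,0,-0.15,0,0,0],[1,0,0,-0.3,0,0,0],[1,0,0,-0.3,0,0,0]]]'
```

```text
time_s: 5.95
position: [0.5171, 0.0815, 0.0292]
tool_rot: [[0.998, -0.0, 0.062], [-0.062, 0.0, 0.998], [-0.0, -1.0, 0.0]]
ft_force: [0.8, 0.2, -0.2]
grip_width: 0.0853
time_s: 6.32
position: [0.5171, 0.0815, 0.0262]
tool_rot: [[0.998, -0.0, 0.062], [-0.062, 0.0, 0.998], [-0.0, -1.0, -0.0]]
ft_force: [0.9, -0.2, 0.4]
grip_width: 0.0855
```

```bash
python3 -m inch '[[[1,0,0,-0.1,0,0,0],[1,0,0,-0.1,0,0,0]]]';python3 -m inch '[[[1,0,0,-0.1,0,0,0],[1,0,0,-0.1,0,0,0]]]'
python3 - <<'E'
from rig import env
import cv2
for n in("side",):
    d=env.get_image(n);cv2.imwrite(f'pics/{n}5.png',d['frame'][:,:,::-1])
a=cv2.imread('pics/side5.png')[180:320,190:360];cv2.imwrite('pics/side5z.png',cv2.resize(a,None,fx=4,fy=4,interpolation=cv2.INTER_CUBIC))
E
```

```text
time_s: 6.58
position: [0.5172, 0.0815, 0.0253]
tool_rot: [[0.998, -0.0, 0.062], [-0.062, -0.0, 0.998], [-0.0, -1.0, -0.0]]
ft_force: [0.3, 0.1, -0.2]
grip_width: 0.0855
time_s: 6.82
position: [0.5172, 0.0815, 0.0248]
tool_rot: [[0.998, 0.0, 0.062], [-0.062, -0.0, 0.998], [0.0, -1.0, -0.0]]
ft_force: [-1.4, 0.3, 5.3]
grip_width: 0.0853
```

View pics/side5z.png

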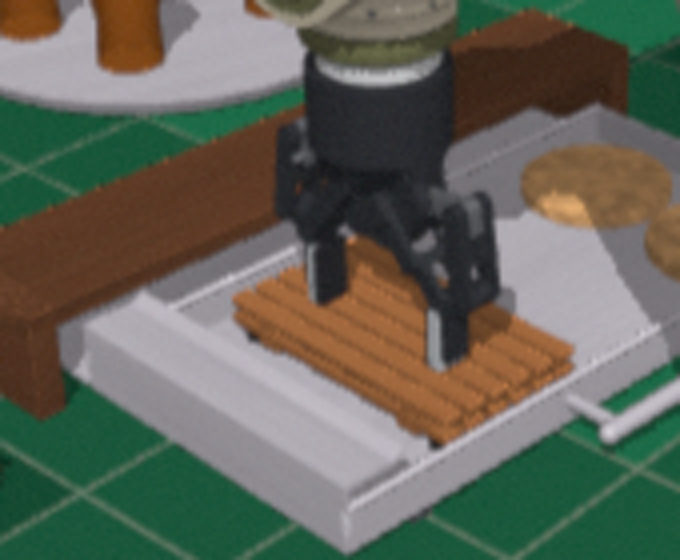

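The press met 5.3 N and the leaf is flat on the lower leaf. I'll hold it briefly, lift off and go down behind the hinge edge.

```bash
python3 -m inch '[[[1,0,0,0,0,0,0],[1,0,0,0,0,0,0],[1,0,0,2,0,0,0],[1,0,0,5,0,0,0],[1,-0.3,-5,5,0,0,0],[1,-0.6,-10,5,0,0,0],[1,-0.6,-11.5,5,0,0,0],[1,-0.6,-11.5,5,0,0,0]]]'
python3 - <<'E'
from rig import env
import cv2
for n in("side","top"):
    d=env.get_image(n);cv2.imwrite(f'pics/{n}6.png',d['frame'][:,:,::-1])
a=cv2.imread('pics/side6.png')[180:320,190:360];cv2.imwrite('pics/side6z.png',cv2.resize(a,None,fx=4,fy=4,interpolation=cv2.INTER_CUBIC))
a=cv2.imread('pics/top6.png')[165:290,215:405];cv2.imwrite('pics/top6z.png',cv2.resize(a,None,fx=4,fy=4,interpolation=cv2.INTER_CUBIC))
E
```

```text
time_s: 7.88
position: [0.5112, -0.0339, 0.0742]
tool_rot: [[0.998, -0.0, 0.064], [-0.064, 0.0, 0.998], [-0.0, -1.0, 0.0]]
ft_force: [0.5, 0.2, -0.0]
grip_width: 0.0853
```

View pics/side6z.png

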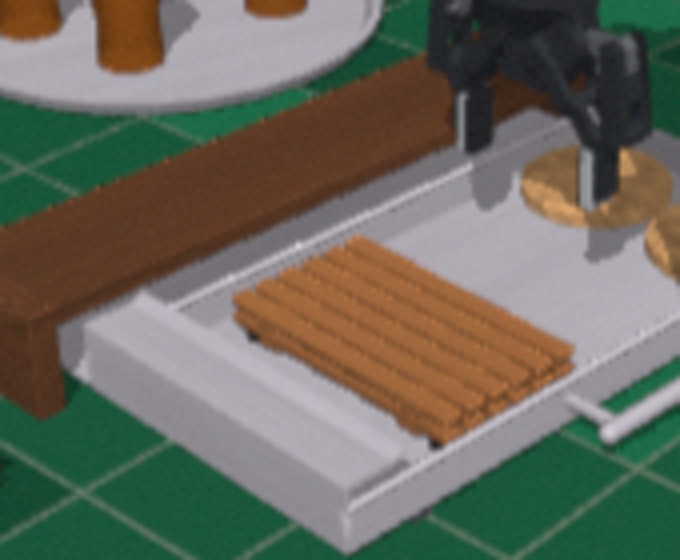

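View pics/top6z.png

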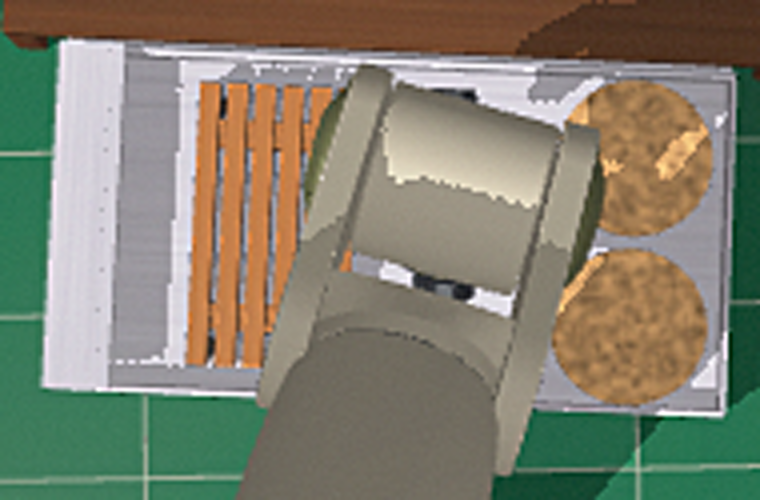

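The leaf is folded and the trivet hasn't moved; its front edge is at u≈200 in the zoom, as before. The gripper is clear of it, so I'll go down behind the hinge and begin pushing.

```bash
python3 -m inch '[[[1,0,0,-3,0,0,0],[1,0,0,-5.5,0,0,0],[1,0,0,-6.7,0,0,0],[1,0,1,-6.7,0,0,0],[1,0.1,2,-6.7,0,0,0],[1,0.1,3,-6.7,0,0,0],[1,0.2,3.5,-6.7,0,0,0],[1,0.2,4,-6.7,0,0,0],[1,0.3,4.5,-6.7,0,0,0]]]'
python3 -m inch '[[[1,0,0.5,0,0,0,0],[1,0.1,1,0,0,0,0],[1,0.1,1.5,0,0,0,0],[1,0.1,2,0,0,0,0]]]'
python3 - <<'E'
from rig import env
import cv2
for n in("side",):
    d=env.get_image(n);cv2.imwrite(f'pics/{n}7.png',d['frame'][:,:,::-1])
a=cv2.imread('pics/side7.png')[180:320,190:360];cv2.imwrite('pics/side7z.png',cv2.resize(a,None,fx=4,fy=4,interpolation=cv2.INTER_CUBIC))
E
```

```text
time_s: 9.1
position: [0.5142, 0.0115, 0.0074]
tool_rot: [[0.998, 0.0, 0.062], [-0.062, -0.0, 0.998], [0.0, -1.0, -0.0]]
ft_force: [-0.7, -2.5, 1.5]
grip_width: 0.0854
time_s: 9.6
position: [0.5153, 0.0317, 0.0074]
tool_rot: [[0.998, 0.0, 0.062], [-0.062, -0.0, 0.998], [0.0, -1.0, -0.0]]
ft_force: [0.5, -2.9, 1.1]
grip_width: 0.0851
```

View pics/side7z.png

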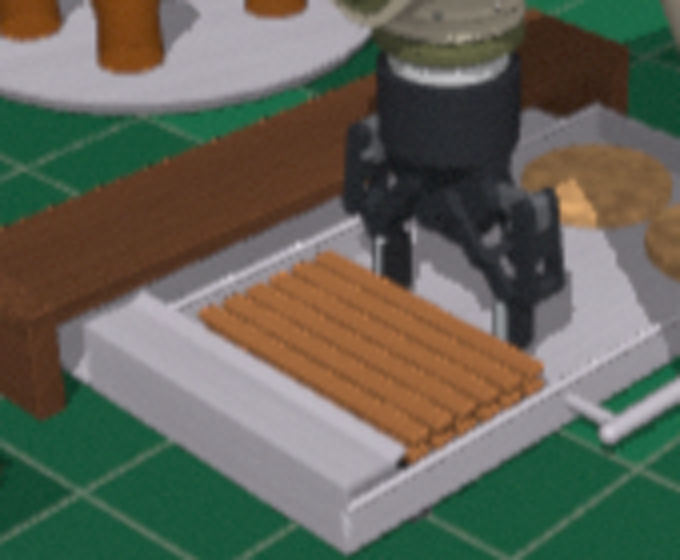

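The trivet slides square at about 2.9 N, and its front edge is just reaching the lip's lead-in. I'll continue.

```bash
python3 -m inch '[[[1,0,0.4,0,0,0,0],[1,0.1,0.8,0,0,0,0],[1,0.1,1.2,0,0,0,0],[1,0.1,1.6,0,0,0,0],[1,0.1,2,0,0,0,0]]]'
python3 -m inch '[[[1,0,0.4,0,0,0,0],[1,0.1,0.8,0,0,0,0],[1,0.1,1.2,0,0,0,0],[1,0.1,1.6,0,0,0,0],[1,0.1,2,0,0,0,0]]]'
python3 - <<'E'
from rig import env
import cv2
for n in("side",):
    d=env.get_image(n);cv2.imwrite(f'pics/{n}8.png',d['frame'][:,:,::-1])
a=cv2.imread('pics/side8.png')[180:320,190:360];cv2.imwrite('pics/side8z.png',cv2.resize(a,None,fx=4,fy=4,interpolation=cv2.INTER_CUBIC))
E
```

```text
time_s: 10.28
position: [0.5161, 0.0518, 0.0073]
tool_rot: [[0.998, -0.0, 0.062], [-0.062, 0.0, 0.998], [-0.0, -1.0, 0.0]]
ft_force: [-0.2, -1.2, 1.4]
grip_width: 0.0854
time_s: 10.9
position: [0.5171, 0.0718, 0.0073]
tool_rot: [[0.998, -0.0, 0.062], [-0.062, 0.0, 0.998], [-0.0, -1.0, 0.0]]
ft_force: [-0.5, -2.8, -0.1]
grip_width: 0.0854
```

View pics/side8z.png

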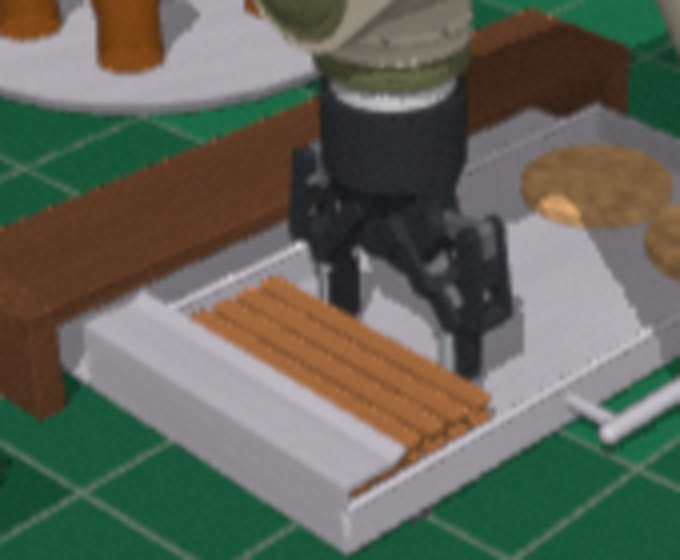

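The trivet has gone under the lip. I'll use finer steps until it meets the wall.

```bash
python3 -m inch '[[[1,0,0.2,0,0,0,0],[1,0,0.4,0,0,0,0],[1,0.1,0.6,0,0,0,0]]]'
python3 -m inch '[[[1,0,0.2,0,0,0,0],[1,0,0.3,0,0,0,0]]]'
python3 -m inch '[[[1,0,0.1,0,0,0,0],[1,0,0.2,0,0,0,0]]]'
```

```text
time_s: 11.32
position: [0.518, 0.0776, 0.0073]
tool_rot: [[0.998, -0.001, 0.062], [-0.062, 0.0, 0.998], [-0.001, -1.0, -0.0]]
ft_force: [-0.5, -1.6, 0.4]
grip_width: 0.0853
time_s: 11.58
position: [0.5182, 0.0806, 0.0073]
tool_rot: [[0.998, 0.0, 0.062], [-0.062, 0.0, 0.998], [0.0, -1.0, 0.0]]
ft_force: [1.0, -1.8, -0.9]
grip_width: 0.0855
time_s: 11.82
position: [0.5181, 0.0825, 0.0073]
tool_rot: [[0.998, -0.0, 0.062], [-0.062, 0.0, 0.998], [-0.0, -1.0, 0.0]]
ft_force: [0.2, -1.6, -0.8]
grip_width: 0.0852
```

```bash
python3 -m inch '[[[1,0,0.1,0,0,0,0],[1,0,0.2,0,0,0,0]]]'
python3 -m inch '[[[1,0,0.1,0,0,0,0],[1,0,0.1,0,0,0,0]]]'
python3 - <<'E'
from rig import env
import cv2
for n in("side","top"):
    d=env.get_image(n);cv2.imwrite(f'pics/{n}9.png',d['frame'][:,:,::-1])
a=cv2.imread('pics/side9.png')[180:320,190:360];cv2.imwrite('pics/side9z.png',cv2.resize(a,None,fx=4,fy=4,interpolation=cv2.INTER_CUBIC))
E
```

```text
time_s: 12.08
position: [0.5181, 0.0846, 0.0073]
tool_rot: [[0.998, -0.0, 0.062], [-0.062, 0.0, 0.998], [-0.0, -1.0, 0.0]]
ft_force: [0.5, -1.7, -0.8]
grip_width: 0.0856
time_s: 12.32
position: [0.5182, 0.0857, 0.0073]
tool_rot: [[0.998, 0.0, 0.062], [-0.062, 0.0, 0.998], [0.0, -1.0, 0.0]]
ft_force: [0.3, -1.1, -0.4]
grip_width: 0.0853
```

View pics/side9z.png

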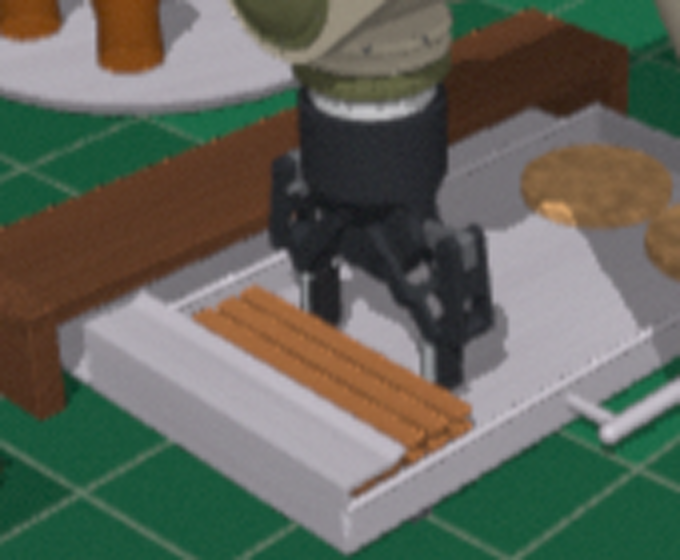

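```bash
python3 - <<'E'
from h import *
X=np.array([.998,-.063,0]);Y=np.array([.063,.998,0]);c=np.array([.5148,-.0053,0])
for p in[(253,287),(471,406)]:
    P=onz('side',(p[0]/4+190,p[1]/4+180),.038);print(P,(P-c)@X,(P-c)@Y)
# before pushing (side6z)
for p in[(360,237),(572,348)]:
    P=onz('side',(p[0]/4+190,p[1]/4+180),.038);print('before',P,(P-c)@X,(P-c)@Y)
E
python3 -m inch '[[[1,0,0.1,0,0,0,0],[1,0,0.2,0,0,0,0]]]'
python3 -m inch '[[[1,0,0.1,0,0,0,0],[1,0,0.2,0,0,0,0]]]'
```

```text
[0.60442585 0.09783692 0.038     ] 0.08294897314096703 0.10857707788037826
[0.43687539 0.10553228 0.038     ] -0.08475119032075593 0.10570136202893396
before [0.59841361 0.01938515 0.038     ] 0.08189121401257975 0.029903440063164748
before [0.43225832 0.03031641 0.038     ] -0.08462043416937978 0.030345049048503672
time_s: 12.68
position: [0.5182, 0.0875, 0.0074]
tool_rot: [[0.998, 0.0, 0.062], [-0.062, -0.0, 0.998], [0.0, -1.0, -0.0]]
ft_force: [0.6, -1.3, 0.3]
grip_width: 0.0855
time_s: 12.92
position: [0.5183, 0.088, 0.0074]
tool_rot: [[0.998, -0.0, 0.062], [-0.062, -0.003, 0.998], [-0.0, -1.0, -0.003]]
ft_force: [-1.1, -16.5, 1.2]
grip_width: 0.0857
```

The force jumped to 16.5 N as the trivet stopped, so it is against the wall. I'll back off, lift clear and check.

```bash
python3 -m inch '[[[1,0,-0.3,0,0,0,0],[1,-0.1,-1.5,0,0,0,0],[1,-0.2,-4,0,0,0,0],[1,-0.2,-5,3,0,0,0],[1,-0.2,-5,9,0,0,0],[1,-0.2,-5,15,0,0,0],[1,-0.2,-7,21,0,0,0],[1,-6,-13,24,0,0,0],[1,-12,-19,24,0,0,0],[1,-18,-24,24,0,0,0],[1,-18,-24,24,0,0,0],[1,-18,-24,24,0,0,0]]]'
python3 - <<'E'
from rig import env
import cv2
for n in("side","top"):
    d=env.get_image(n);cv2.imwrite(f'pics/{n}10.png',d['frame'][:,:,::-1])
a=cv2.imread('pics/side10.png')[180:320,190:360];cv2.imwrite('pics/side10z.png',cv2.resize(a,None,fx=4,fy=4,interpolation=cv2.INTER_CUBIC))
a=cv2.imread('pics/top10.png')[165:290,215:405];cv2.imwrite('pics/top10z.png',cv2.resize(a,None,fx=4,fy=4,interpolation=cv2.INTER_CUBIC))
E
```

```text
time_s: 14.42
position: [0.3358, -0.1529, 0.2476]
tool_rot: [[0.998, 0.0, 0.069], [-0.069, -0.001, 0.998], [0.0, -1.0, -0.001]]
ft_force: [0.2, -0.5, -0.2]
grip_width: 0.0852
```

View pics/side10z.png

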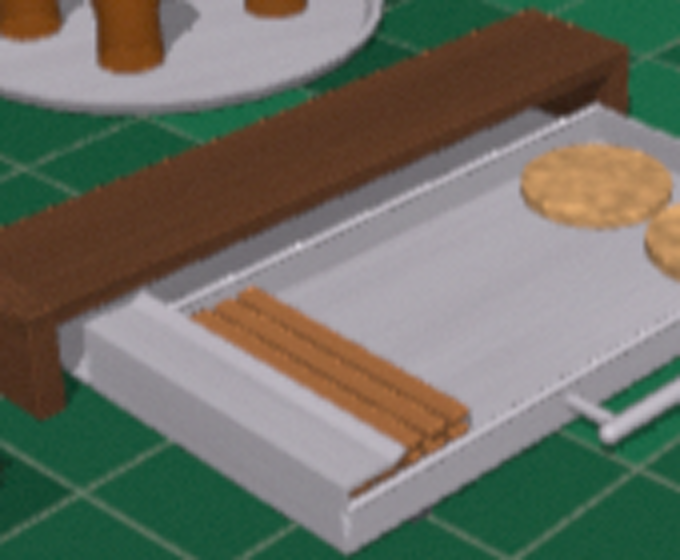

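View pics/top10z.png

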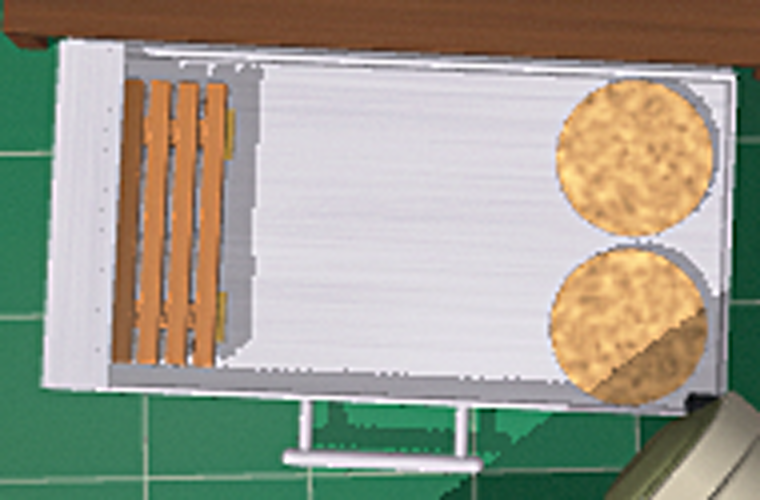

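Run:
```python
from h import *
X=np.array([.998,-.063,0]);Y=np.array([.063,.998,0]);c=np.array([.5148,-.0053,0])
a=[onz('top',tz(*p),z) for p,z in[((228,84),.038),((214,366),.038),((62,40),.048),((42,387),.048),((126,42),.05),((108,387),.05)]]
print([((P-c)@X*1e3,(P-c)@Y*1e3) for P in a])
d=a[0]-a[1];print('yaw',np.degrees(np.arctan2(d[1],d[0])))
```

```text
[(np.float64(82.02598355604431), np.float64(102.25255619339335)), (np.float64(-86.98439633324419), np.float64(102.5993707869679)), (np.float64(102.66148904449192), np.float64(201.41088350282968)), (np.float64(-103.93424575918866), np.float64(202.64672307610866)), (np.float64(102.83229713343647), np.float64(163.0915696572844)), (np.float64(-102.27885530752565), np.float64(163.52076378169153))]
yaw -3.7296475543707293
```

The hinge edge measures y = 102 mm in the tray frame, so the free edge is at about 200 mm, against the wall. It is square within 0.3°, and the coasters are unmoved. I'm handing in.

Run:
```python
from rig import env
o=env.observe();print(o['time_s'],o['ft_force']);print(env.close_job())
```

```text
14.525 [-0.08396148  0.08522041 -0.17195179]
the job is handed in; nothing more can be done
None
```

I folded the raised leaf flat, pushed the trivet against the tray's end wall under the lip, and handed the job in at 14.5 s. No verdict came back.

- **Fold:** I pushed the back of the leaf over with the open fingertips and pressed it flat. The last press read 5.3 N.
- **Push:** I pushed the folded trivet by its hinge edge with both fingertips, at 1 to 3 N. The force jumped to 16.5 N as it met the wall, so I backed off.
- **Final position:** In the last images the hinge edge is at about y = 102 mm in the tray frame. That puts the leaf's free edge at about 200 mm, against the wall, which the jump in force supports. It looks flat and is square to the tray within about 0.3°.
- **Surroundings:** The coasters look unmoved, and the arm was clear with wrist force near zero. I did not look at the salt cellar again after the push, but nothing went near it at low height.

No checks failed. The two cameras differed by a few millimetres on the hinge edge just before the last push (side view 106 to 109 mm). I relied on the top view and the wall contact.

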